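# Put the bench kit away in its foam inserts

## Robot

A 7-joint arm with a two-finger parallel gripper is mounted at the origin on a cart in front of the work surface, level with it; the furniture and walls round the work are solid. World frame = base frame: x ahead of the robot, y to its left, z up, the work surface at z = 0. Lengths are in m, angles in degrees, forces in N, time in s.
With the tool pointing down it reaches from about 0.425 to 0.875 m from the base axis. Payload 4.7 kg.
Tool frame: the origin (TCP) lies on the centre line of the jaws, within the pads' length; the fingertips stand 11 mm ahead of it and the grasp point (between the pads) lies 8 mm behind it (finger_overhang is the x of the fingertips in the tool frame, in m); x points along the fingers, z is the direction in which the jaws open and shut, and the axes are right-handed (so a half turn about x gives the same grasp; the last joint's range is limited). The gripper opens to 87 mm and grips with 3 to 60 N. Pads are 19 mm wide; open, the fingers measure 117 mm over their backs; the gripper's body (75 mm by 190 mm) begins 51 mm behind the grasp point.
Start: joints at [72.829, 18.392, -4.016, 83.108, 1.295, 78.541, -3.26], TCP at [0.201, -0.618, 0.234] pointing down, gripper open.
Joint ranges: [-163.93, 163.93], [-17.29, 119.83], [-79.2, 71.16], [3.27, 140.29], [-89.18, 269.18], [5.43, 117.66], [-154.24, 154.24]. Speed limits (degrees/s): [147.25, 147.25, 180, 180, 180, 180, 180].

## Interface

Orientations are given as [roll, pitch, yaw] about the fixed x, y, z axes, in that order (R = Rz(yaw) Ry(pitch) Rx(roll)).
In Python, from cell import get_obs, read_camera, sign_off, cut_out, finger_overhang gives the robot as it stands.
- The arm moves only by the tool servo_tool, never from a script. Its argument "rows" is one flat list of numbers, 5 for each row, row after row: the shift along the world's x, y, z in mm, then the turn about the world's z in degrees, then the closure, from 0 (fully open) to 1 (shut). A call has 1 to 10 rows; each row is the pose to reach, as a shift and turn from the pose commanded when the call began; what a row does not reach only later rows make up. A row lasts 1/12 s, in which the tool goes at most 41.7 mm and 7.16 degrees, less where a joint would pass 70% of its speed; a pose out of reach is approached as far as the arm can. A call with a gripper value outside its range is refused whole. The fingers move at their own pace and stop on an object; "force" is the grip in N (left out, the last holds). Time passes only in rows, so rows that repeat a pose let the fingers close. It gives the time, the measured TCP pose, the force and the opening at its end, in the units of the state.
- get_obs(): the state, without advancing time (a new reading comes with each control period).
- read_camera(name): name is "side" or "top"; returns a dict with "frame" (384x512x3 uint8, blue, green, red), "range_z" (384x512 float32, m along the optical axis (not along the pixel's ray), 0 where there is no reading), "intrinsics" (3x3 intrinsics, pixels), "k1" (the pictures are not rectified: a ray, as slopes to the right and down, at radius r is drawn at 1 + k1 r^2 times it, then the intrinsics apply), "cam_to_world" (4x4, takes a point from camera to world coordinates). Camera axes: x right, y down, z forward; pixel columns grow to the right and rows downward; lengths in m; the calibration is good to about 2 mm. A picture is of the moment at which its call begins.
- sign_off(): hands the job in, once; it reports no verdict.
Trained networks look in a picture, given as the dict that the camera call returned (one of the last four; its "shot" number tells which), for a name from the list of things; names that differ only in an ending like _2 or _b are one class to them, and where a whole thing is asked for, a point or a joint stands for the part that bears it (a point fixed in the world has none). Each returns a list of dicts, best first, with "score" (0 to 1); they miss things now and then, are a little off and sometimes report something else, mostly with a low value. They report only what shows in the picture. A call takes as long as a camera call. They do not tell look-alikes from the thing itself.
- cut_out(name, picture): "pixels" (384x512 bool, what is visible of it) and "extent" ([centre column, centre row, width, height] in pixels, round what is visible of it).
The state is a dict: "time_s": time; "qpos": joint angles; "joint_velocities": joint speeds; "effort": joint torques, N m; "tool_pos": TCP position; "tool_rot": TCP orientation; "force": force on the tool from outside, world axes, zero at the start; "wrist_torque": the same for the moment, N m; "grip_width": finger opening in m.
Only numpy, scipy, OpenCV 4.12 (cv2) and the standard library are available. Lean on these libraries where they do the work, as an engineer would, in place of code of your own. Each camera call takes 0.05 s, during which the arm holds its last target.

## Task

Put the bench kit away: set the small white bottle that stands in front of you, the vial, the bench timer and the pestle each into the grey foam insert whose pocket has its shape and size, fully down in the pocket, bottle, vial and timer the right way up and the pestle lying flat (which end is which does not matter). Leave the beaker and the crucible where they stand.

Things in the scene. Friction and masses are not known exactly. Their poses are not given: they have to be found in the camera images.
- bottle_center (a point): small white bottle with a blue screw cap, standing on the worktop in the row with the vial, timer and pestle, nearest the robot (the like one among the reagents at the far right is not meant): body 54 mm in diameter up to the shoulder at about 75 mm, cap 36 mm in diameter, 98 mm high in all. This point lies on its axis, half-way up (49 mm above its foot); z is up.
- vial_center (a point): sample vial with a white screw cap, standing: 22 mm in diameter, 43 mm high. This point lies on its axis, half-way up (21.5 mm above its foot); z is up.
- kit_timer_center (a point): white bench timer lying flat, display and keys up: a block 66 mm along its x, 62 mm along its y, sides 16 mm high. This point is the middle of the block, 9 mm above its underside; z is up.
- kit_pestle_center (a point): white porcelain pestle lying flat on the worktop along its y axis, 130 mm long; shaft 16 mm wide (its sides are between 4 and 18 mm above the worktop), head at the +y end about 22 mm wide and high. It does not roll. This point is half-way along it, on the shaft's axis, 11 mm above the worktop; z is up.
- insert_bottle_pocket (a point): grey foam storage insert, fixed to the worktop, 96 x 96 mm, 12 mm high, with a black-floored pocket 6 mm deep, round, 66 mm in diameter: for the bottle. This point is the centre of the pocket's floor, 6 mm above the worktop; z is up, the insert's sides run along x and y
- insert_vial_pocket (a point): grey foam storage insert, fixed to the worktop, 70 x 70 mm, 12 mm high, with a black-floored pocket 6 mm deep, round, 34 mm in diameter: for the vial. This point is the centre of the pocket's floor, 6 mm above the worktop; z is up, the insert's sides run along x and y
- insert_timer_pocket (a point): grey foam storage insert, fixed to the worktop, 104 x 100 mm, 12 mm high, with a black-floored pocket 6 mm deep, nearly square, 78 mm along its x and 74 mm along its y: for the timer, which fits at any quarter turn. This point is the centre of the pocket's floor, 6 mm above the worktop; z is up, the insert's sides run along x and y
- insert_pestle_pocket (a point): grey foam storage insert, fixed to the worktop, 68 x 168 mm, 12 mm high, with a black-floored pocket 6 mm deep, oblong, 38 mm along its x and 144 mm along its y: for the pestle, either way round. This point is the centre of the pocket's floor, 6 mm above the worktop; z is up, the insert's sides run along x and y
- beaker_center (a point): bystander: small glass beaker with a cream-coloured filling, 60 mm wide, 70 mm high, standing at the left end of the work. This point lies half-way up.
- cup_center (a point): bystander: white porcelain crucible, 50 mm wide at the rim, 37 mm high, standing at the right end of the work. This point lies half-way up.
Things that resemble listed ones, but are neither listed nor needed, are in the scene too. What is shaped like the part that bears insert_bottle_pocket but pink is not meant.

How it is judged (in metres and radians):
At the end, for the whole second after the job is handed in: Each thing rests on the floor of its own pocket (height within 3 mm), bottle, vial and timer upright and pestle flat within 0.1 rad; bottle and vial at most 10 mm, timer and pestle at most 12 mm off the pocket's centre. Beaker and crucible are within 20 mm of where they stood (horizontal distance between bottle_center and insert_bottle_pocket below 0.01 m and z of bottle_center in the frame of insert_bottle_pocket between 0.046 and 0.052 m and angle between each of bottle_center, vial_center, kit_timer_center, kit_pestle_center's own z axis and vertical below 0.1 rad and horizontal distance between vial_center and insert_vial_pocket below 0.01 m and z of vial_center in the frame of insert_vial_pocket between 0.0185 and 0.0245 m and horizontal distance between kit_timer_center and insert_timer_pocket below 0.012 m and z of kit_timer_center in the frame of insert_timer_pocket between 0.006 and 0.012 m and horizontal distance between kit_pestle_center and insert_pestle_pocket below 0.012 m and z of kit_pestle_center in the frame of insert_pestle_pocket between 0.008 and 0.014 m and distance of each of beaker_center, cup_center from where it was at the start of the episode below 0.02 m); the robot touches nothing.
It fails at once if the beaker is pushed away or knocked over (distance of beaker_center from where it was at the start of the episode above 0.02 m or angle between beaker_center's own z axis and vertical above 0.5 rad).
It fails at once if the crucible is pushed away or knocked over (distance of cup_center from where it was at the start of the episode above 0.02 m or angle between cup_center's own z axis and vertical above 0.5 rad).
It also fails if it takes over 112 s, if anything falls off the work surface, if the arm or the gripper's body presses on something with over 40 N, if the wrist force passes 120 N, or if a joint passes its speed limit or range.

## Working session

There is one attempt and no reset: what is moved stays moved. The work goes in short steps, Python scripts to look and compute and a tool call to move; the robot and the scene stay as the last step left them, time stands still between calls to the robot, and variables do not carry over. Pictures are saved under pics/ and viewed, and the job is handed in when it is done.

Besides the shell and the picture viewer there is one more tool, called after "Emit:" as name(argument=value, ...), one argument or row to a line, values as JSON. servo_tool: Moves the arm, as the interface text tells. Its arguments: {"type":"object","properties":{"rows":{"type":"array"},"force":{"type":"number"}},"required":["rows"]}

```bash
mkdir -p pics; ls
python3 - <<'E'
from cell import *
import cv2
print(get_obs())
for n in("top","side"):
    p=read_camera(n); cv2.imwrite(f"pics/{n}0.png",p["frame"]); print(n,p["intrinsics"],p["k1"],p["cam_to_world"],p["shot"])
E
```

```text
pics
{'time_s': 0.0, 'qpos': array([72.82770136, 18.43735365, -4.01669805, 83.17346333,  1.29553256,
       78.53908489, -3.26000718]), 'joint_velocities': array([ 0.00297986, -0.1124593 , -0.04167105, -0.12706844,  0.0418131 ,
       -0.10226866, -0.01962308]), 'effort': array([ 1.05340557e-04, -4.91294754e+01, -4.03674496e-01, -3.12539327e+01,
       -6.38073147e-02,  4.36451565e-02,  1.62130386e-04]), 'tool_pos': array([ 0.20045155, -0.61778242,  0.23249358]), 'tool_rot': array([-176.84494506,   89.89521251,  111.13827738]), 'force': array([ 0.57610159,  0.18827006, -0.33812197]), 'wrist_torque': array([-0.00869989, -0.00129786,  0.05188627]), 'grip_width': 0.087336687902138}
top [[459.91616215   0.         255.97643102]
 [  0.         459.91616215 195.91118001]
 [  0.           0.           1.        ]] -0.07939509467681045 [[-0.01062604 -0.99062958  0.1361621   0.28636405]
 [-0.99993898  0.0101156  -0.0044401   0.01843904]
 [ 0.00302113 -0.13620097 -0.99067662  1.47916602]
 [ 0.          0.          0.          1.        ]] 1
side [[367.37942589   0.         250.73686433]
 [  0.         367.37942589 189.03770386]
 [  0.           0.           1.        ]] 0.039806454116400054 [[ 0.98984612 -0.0997067   0.10130763  0.35261712]
 [-0.13994196 -0.55863766  0.81752077 -1.12289236]
 [-0.02491804 -0.82339695 -0.56691847  0.84946527]
 [ 0.          0.          0.          1.        ]] 2
```

View pics/top0.png

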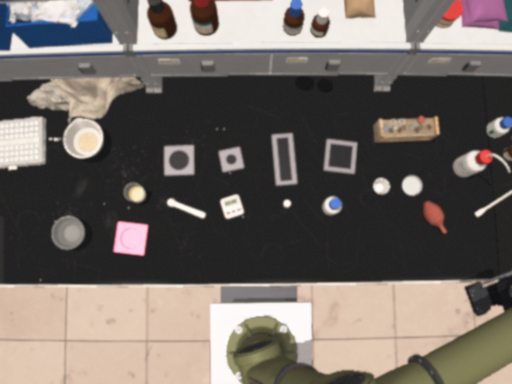

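View pics/side0.png

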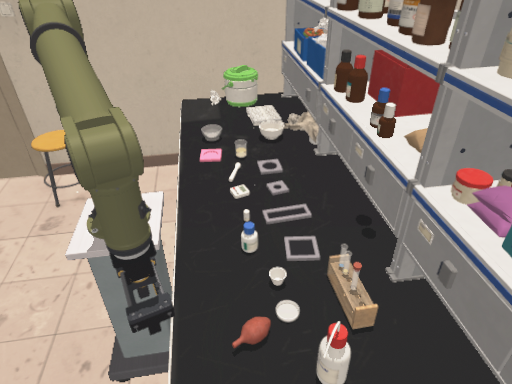

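```bash
cat > h.py <<'E'
import numpy as np, cv2
from cell import *
def rays(p,uv):
    K=p["intrinsics"];uv=np.asarray(uv,float).reshape(-1,2)
    d=(uv-[K[0,2],K[1,2]])/[K[0,0],K[1,1]]
    n=cv2.undistortPoints(uv.reshape(-1,1,2),K,np.array([p["k1"],0,0,0.])).reshape(-1,2)
    return n
def onplane(p,uv,z):
    n=rays(p,uv);T=p["cam_to_world"]
    d=np.c_[n,np.ones(len(n))]@T[:3,:3].T; o=T[:3,3]
    return o+d*((z-o[2])/d[:,2])[:,None]
def cloud(p,mask):
    v,u=np.nonzero(mask); r=p["range_z"][v,u]; k=r>0
    n=rays(p,np.c_[u,v])[k]; c=np.c_[n,np.ones(len(n))]*r[k][:,None]
    T=p["cam_to_world"]; return c@T[:3,:3].T+T[:3,3]
E
cat > m.py <<'E'
from h import *
names="bottle_center vial_center kit_timer_center kit_pestle_center insert_bottle_pocket insert_vial_pocket insert_timer_pocket insert_pestle_pocket beaker_center cup_center".split()
for cam in("top","side"):
    p=read_camera(cam); print(cam)
    for n in names:
        for d in cut_out(n,p)[:3]:
            m=d["pixels"]; 
            if m.sum()<5: continue
            c=cloud(p,m); z=np.median(c[:,2]) if len(c) else np.nan
            zi={'insert':.012}.get(n[:6],np.percentile(c[:,2],80) if len(c) else 0)
            uv=np.argwhere(m)[:,::-1].astype(np.float32)
            w=onplane(p,uv,zi)[:,:2]
            (cx,cy),(a,b),an=cv2.minAreaRect((w*1000).astype(np.float32))
            print(n,"s%.2f"%d["score"],"px",np.round(d["extent"]),m.sum(),"z80 %.3f"%zi,"mean",np.round(w.mean(0)*1000,1),"cloudmean",np.round(c.mean(0)*1000,1),"rect %.1f %.1f  %.0fx%.0f ang %.1f"%(cx,cy,a,b,an))
E
python3 m.py
```

```text
top
bottle_center s0.61 px [286. 159.  25.  54.] 1056 z80 0.011 mean [607.9 -78.8] cloudmean [608.6 -79.1   7.5] rect 607.7 -78.7  169x69 ang 4.3
bottle_center s0.55 px [330. 206.  23.  16.] 247 z80 0.095 mean [ 446.7 -214.7] cloudmean [ 449.5 -218.6   70.7] rect 446.5 -215.3  47x57 ang 43.8
vial_center s0.52 px [287. 202.  13.  -2.] 33 z80 0.042 mean [460.2 -82.7] cloudmean [460.6 -82.9  38.9] rect 460.4 -82.3  18x18 ang 43.9
kit_timer_center s0.70 px [230. 206.  16.  19.] 338 z80 0.017 mean [455.2  91.2] cloudmean [455.5  91.3  14.5] rect 455.8 91.7  61x60 ang 18.0
kit_pestle_center s0.62 px [188. 208.  41.  18.] 182 z80 0.021 mean [452.6 237.9] cloudmean [452.9 238.3  17.4] rect 450.2 236.0  124x22 ang 65.4
insert_bottle_pocket s0.78 px [178. 160.  32.  32.] 851 z80 0.012 mean [608.5 260.6] cloudmean [609.4 261.2   7.9] rect 609.0 260.4  95x95 ang 0.5
insert_bottle_pocket s0.71 px [130. 239.  34.  32.] 931 z80 0.012 mean [356.1 413.6] cloudmean [356.4 414.7   8.3] rect 356.8 413.7  101x99 ang 82.7
insert_bottle_pocket s0.70 px [331. 206.  24.  19.] 298 z80 0.012 mean [ 455.6 -231.
[... 2303 characters left out ...]
49.  15.  18.] 204 z80 0.012 mean [501.5 437.9] cloudmean [496.7 387.7  38.2] rect 503.6 441.4  184x54 ang 84.0
insert_timer_pocket s0.82 px [301. 250.  32.  20.] 776 z80 0.012 mean [ 614.5 -279.6] cloudmean [ 616.4 -273.8    6.2] rect 614.9 -277.6  106x106 ang 80.7
insert_pestle_pocket s0.87 px [285. 215.  47.  19.] 615 z80 0.012 mean [605.3 -95.3] cloudmean [607.2 -87.8   5.9] rect 606.3 -94.5  168x79 ang 4.1
beaker_center s0.58 px [240. 147.  15.  19.] 198 z80 0.059 mean [492.2 354. ] cloudmean [495.5 388.9  39.9] rect 491.5 353.9  173x56 ang 82.6
cup_center s0.76 px [276. 277.  19.  16.] 233 z80 0.033 mean [ 512.3 -397.9] cloudmean [ 514.6 -387.7   21.1] rect 511.5 -400.8  65x47 ang 79.6
```

```bash
cat > s.py <<'E'
from h import *
import sys
p=read_camera("top"); f=p["frame"]; 
cv2.imwrite("pics/crop1.png",cv2.resize(f[140:260,110:365],None,fx=3.1,fy=3.1,interpolation=cv2.INTER_CUBIC))
cv2.imwrite("pics/crop2.png",cv2.resize(f[100:250,320:512],None,fx=4,fy=4,interpolation=cv2.INTER_CUBIC))
g=f.max(2).astype(float)
# seeds: box in px and plane z
S={"ins_bottle":(179,160,24,.012),"ins_vial":(231,159,19,.012),"ins_pestle":(285,158,33,.012),"ins_timer":(340,156,25,.012),
"timer":(232,207,18,.018),"pestle":(186,208,26,.011),"vial":(287,203,10,.043),"bottle":(332,205,18,.05)}
for n,(u,v,r,z) in S.items():
    sub=g[v-r:v+r+1,u-r:u+r+1]; m=(sub>75).astype(np.uint8)
    k,l,st,_=cv2.connectedComponentsWithStats(m); i=1+np.argmax(st[1:,4]); m=(l==i).astype(np.uint8)
    cs,_=cv2.findContours(m,cv2.RETR_EXTERNAL,cv2.CHAIN_APPROX_NONE); fm=cv2.drawContours(m.copy(),cs,-1,1,-1)
    uv=np.argwhere(fm)[:,::-1]+[u-r,v-r]; w=onplane(p,uv,z)[:,:2]*1000
    R=cv2.minAreaRect(w.astype(np.float32)); c=cloud(p,np.pad(fm,((v-r,384-v-r-1),(u-r,512-u-r-1)))>0)*1000
    C=np.cov((w-w.mean(0)).T); e,V=np.linalg.eigh(C); a=np.degrees(np.arctan2(V[1,1],V[0,1]))
    print(n,"px",np.round(uv.mean(0),1),len(uv),"mean",w.mean(0).round(1),"rect",np.round(R[0],1),np.round(R[1]),"ang%.1f"%R[2],"long axis %.1f"%a,"zmax %.0f z50 %.0f"%(np.percentile(c[:,2],95),np.median(c[:,2])))
    # pocket interior
    if n[:3]=="ins":
        uv=np.argwhere((fm>0)&(m==0))[:,::-1]+[u-r,v-r]; 
        w=onplane(p,uv,.009)[:,:2]*1000;R=cv2.minAreaRect(w.astype(np.float32)); print("   pocket",w.mean(0).round(1),np.round(R[0],1),np.round(R[1]),"ang%.1f"%R[2])
from scipy.spatial.transform import Rotation as Ro
o=get_obs(); print(Ro.from_euler("xyz",o["tool_rot"],degrees=True).as_matrix().round(3),o["tool_pos"],o["force"])
print(finger_overhang)
E
python3 s.py
```

```text
ins_bottle px [178.7 159.8] 996 mean [609.6 262.9] rect [610.2 263.7] [104. 102.] ang0.6 long axis 104.1 zmax 15 z50 8
   pocket [611.3 264. ] [612.  263.1] [47. 49.] ang45.5
ins_vial px [230.9 159.2] 564 mean [609.8  92.4] rect [607.6  91.8] [84. 78.] ang11.9 long axis 177.7 zmax 15 z50 8
   pocket [611.2  93.2] [612.6  93.7] [16. 17.] ang89.8
ins_pestle px [283.9 158.9] 1225 mean [609.3 -80.5] rect [609.9 -80.5] [176.  76.] ang4.0 long axis -176.0 zmax 14 z50 7
   pocket [611.1 -80.5] [611.  -80.3] [132.  28.] ang4.0
ins_timer px [340.  155.9] 1093 mean [ 617.4 -264.6] rect [ 617.8 -264.7] [107. 112.] ang82.5 long axis 173.7 zmax 14 z50 6
   pocket [ 618.4 -265.5] [ 618.6 -265.6] [64. 68.] ang82.3
timer px [231.7 206.3] 497 mean [454.5  90. ] rect [451.2  89.1] [81. 70.] ang17.9 long axis -149.7 zmax 20 z50 13
pestle px [185.5 207.9] 348 mean [451.5 238.9] rect [450.2 238.7] [139.  32.] ang66.3 long axis 67.9 zmax 22 z50 13
vial px [286.7 203.1] 77 mean [459.8 -84.4] rect [458.7 -83.8] [28. 29.] ang89.0 long axis 149.3 zmax 45 z50 19
bottle px [331.8 205.2] 331 mean [ 451.  -225.4] rect [ 450.1 -226.1] [60. 65.] ang43.8 long axis 128.5 zmax 98 z50 61
[[-0.     0.951  0.309]
 [-0.     0.309 -0.951]
 [-1.    -0.     0.   ]] [ 0.20060164 -0.61829094  0.23357214] [-0.62519103 -0.00827493  0.10717178]
0.011
```

```bash
python3 - <<'E'
E
ls pics
```

```text
crop1.png
crop2.png
side0.png
top0.png
```

View pics/crop1.png

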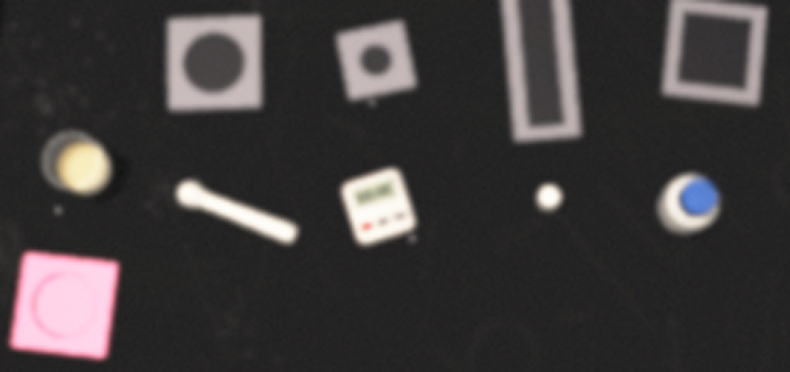

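View pics/crop2.png

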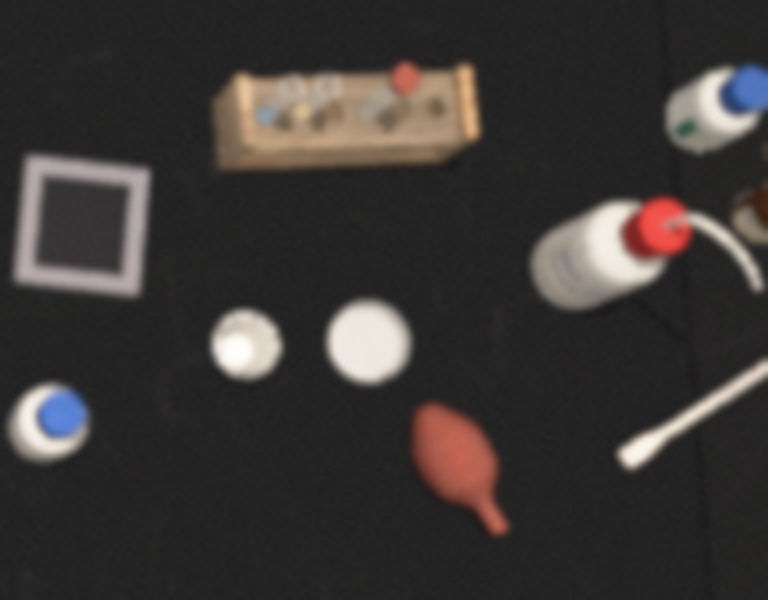

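Bottle candidates: the one at top px (332,205), standing in the row with the vial, timer and pestle, and its twin at (497,128) among the far-right reagents. The first fits. Pocket candidates: the grey insert at (179,160) and the pink look-alike at (131,239). The grey one fits. The enlarged crops confirm both. In the row I see the pestle at (186,208), head to the left, the timer at (232,207), the vial at (287,203) and the bottle. I'll refine the bottle and vial axes next.

Run:
```python
from h import *
for cam,bb,vb in(("top",(315,350,190,222),(277,297,193,213)),("side",(238,262,216,254),(240,253,206,224))):
    p=read_camera(cam);f=p["frame"].astype(int)
    m=np.zeros((384,512),bool);m[bb[2]:bb[3],bb[0]:bb[1]]=1
    blue=m&(f[...,0]-f[...,2]>50)
    c=cloud(p,blue)*1000; t=c[c[:,2]>np.percentile(c[:,2],95)-6]
    uv=np.argwhere(blue)[:,::-1]
    print(cam,"cap px",uv.mean(0),len(uv),"at z98",onplane(p,uv,.098).mean(0)*1000,"cloud top",t.mean(0),len(t))
    mv=np.zeros((384,512),bool);mv[vb[2]:vb[3],vb[0]:vb[1]]=1
    c=cloud(p,mv&(f.min(2)>90))*1000; t=c[c[:,2]>35]
    print(" vial top",t.mean(0),len(t)," all mid",(c[:,:2].max(0)+c[:,:2].min(0))/2,c[:,2].max())
    c=cloud(p,m&(f.max(2)>80))*1000; c=c[(c[:,2]>25)&(c[:,2]<70)]; print(" bottle body pts",c.mean(0),c.min(0),c.max(0))
    # circle fit radius 27
    from scipy.optimize import least_squares
    s=least_squares(lambda q:np.hypot(c[:,0]-q[0],c[:,1]-q[1])-27,[450,-220],loss="soft_l1"); print(" fit",s.x)
```

```text
top cap px [335.0776699  203.04854369] 103 at z98 [ 451.89838101 -227.47979376   98.        ] cloud top [ 452.10494308 -227.79165972   97.91575443] 58
 vial top [462.32282103 -83.71646652  40.72962447] 32  all mid [465.69562922 -87.58707017] 46.12326746717632
 bottle body pts [ 447.43784062 -217.13335658   55.43401761] [ 426.89200612 -250.49164833   25.88451166] [ 479.67401663 -199.67449559   69.95582508]
 fit [ 455.00150867 -229.23544226]
side cap px [248.71428571 227.19327731] 119 at z98 [ 451.15290572 -246.77332495   98.        ] cloud top [ 451.34322785 -235.01173816   94.57247417] 67
 vial top [ 457.90364192 -118.29477712   50.12812669] 25  all mid [ 462.33406379 -124.0127686 ] 96.11354895638813
 bottle body pts [ 450.02992524 -248.34521433   48.73230131] [ 425.14115619 -263.03665062   25.31195426] [479.01657667 -99.5962371   69.8098815 ]
 fit [ 451.86948542 -230.69740654]
```

Emit:
servo_tool(
  rows=[20,31,0,7,0,40,62,0,14,0,60,93,0,21,0,80,124,0,28,0,100,155,0,35,0,120,186,0,42,0,140,217,0,49,0,160,248,0,56,0,180,279,0,63,0,200,310,0,70,0],
  force=25,
)

```text
time_s: 2.18
tool_pos: [0.4013, -0.3067, 0.2339]
tool_rot: [-59.0, 89.9, -60.6]
force: [0.6, -0.3, 0.1]
grip_width: 0.0871
```

Emit:
servo_tool(
  rows=[25,40,-10,2,0,51,79,-20,2,0,51,79,-60,2,0,51,79,-95,2,0,51,79,-130,2,0,51,79,-160,2,0,51,79,-182,2,0,51,79,-182,2,0.2,51,79,-182,2,1,51,79,-182,2,1],
)

```text
time_s: 3.02
tool_pos: [0.4528, -0.2298, 0.0531]
tool_rot: [-27.2, 89.9, -27.2]
force: [0.7, -0.2, 1.4]
grip_width: 0.0743
```

Emit:
servo_tool(
  rows=[0,0,0,0,1,0,0,0,0,1,0,0,0,0,1,0,0,0,0,1],
)

```text
time_s: 3.35
tool_pos: [0.4526, -0.2299, 0.0529]
tool_rot: [-35.9, 89.8, -35.9]
force: [-0.4, 1.0, 4.3]
grip_width: 0.0535
```

Emit:
servo_tool(
  rows=[0,0,35,0,1,0,0,75,0,1,12,36,80,0,1,24,74,80,0,1,36,112,80,0,1,48,150,80,0,1,60,188,80,0,1,72,226,80,0,1,84,264,80,0,1,96,300,80,0,1],
)

```text
time_s: 4.18
tool_pos: [0.5477, 0.0728, 0.1319]
tool_rot: [-37.2, 90.0, -37.2]
force: [1.5, -0.1, -1.0]
grip_width: 0.0535
```

Emit:
servo_tool(
  rows=[12,38,0,0,1,24,76,0,0,1,36,114,0,0,1,48,148,0,0,1,56,178,0,0,1,62,193,0,0,1,62,193,-20,0,1,62,193,-40,0,1,62,193,-50,0,1,62,193,-50,0,1],
)

```text
time_s: 5.02
tool_pos: [0.6078, 0.2622, 0.0784]
tool_rot: [-153.4, 89.7, -153.5]
force: [-0.6, -0.4, -0.8]
grip_width: 0.0534
```

```bash
cat > look.py <<'E'
from h import *
import sys
cam,tag,u0,u1,v0,v1,k=sys.argv[1],sys.argv[2],*map(int,sys.argv[3:])
p=read_camera(cam); cv2.imwrite(f"pics/{tag}.png",cv2.resize(p["frame"][v0:v1,u0:u1],None,fx=k,fy=k,interpolation=cv2.INTER_CUBIC))
o=get_obs(); print(o["time_s"],o["tool_pos"]*1000,o["force"],o["grip_width"],(o["tool_rot"][2]-o["tool_rot"][0]+180)%360-180)
E
python3 look.py side b1 180 330 90 210 5
```

```text
5.0667 [608.77220208 262.6582305   80.20640546] [ 0.08922132 -0.62709023 -0.27840122] 0.05376478243152127 -0.0481612929642381
```

View pics/b1.png

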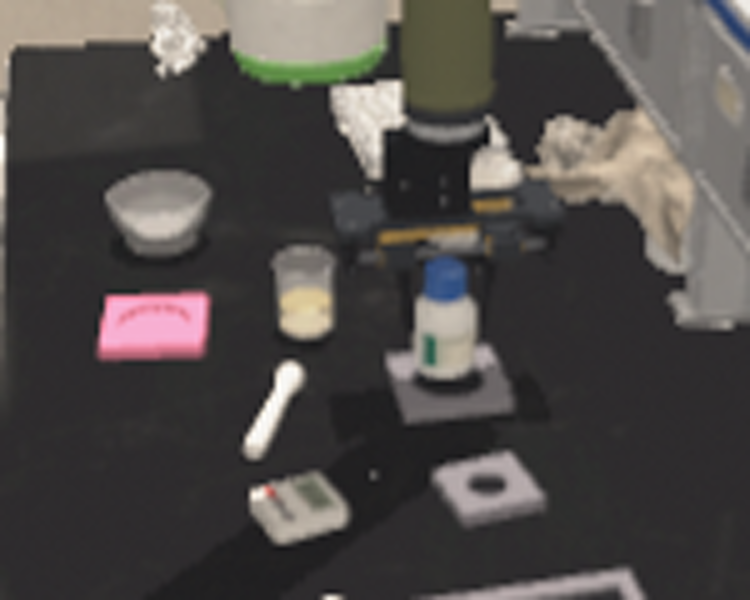

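The bottle hangs upright over the grey insert (crop px (445,330)). I'm lowering and releasing it.

Emit:
servo_tool(
  rows=[2,0,-8,0,1,2,0,-14,0,1,2,0,-18,0,1,2,0,-21,0,1,2,0,-21,0,1,2,0,-21,0,1],
)

```text
time_s: 5.57
tool_pos: [0.6116, 0.2637, 0.0606]
tool_rot: [-46.5, 90.0, -46.5]
force: [-0.4, -0.0, -0.6]
grip_width: 0.0533
```

Emit:
servo_tool(
  rows=[0,0,0,0,0.7,0,0,0,0,0.4,0,0,0,0,0,0,0,0,0,0,0,0,0,0,0,0,0,10,0,0,0,0,35,0,0,0,0,75,0,0,0,0,100,0,0],
)

```text
time_s: 6.32
tool_pos: [0.6123, 0.2645, 0.1645]
tool_rot: [28.7, 89.8, 28.7]
force: [0.8, 0.6, 1.5]
grip_width: 0.0852
```

Emit:
servo_tool(
  rows=[-38,-6,0,-6,0,-76,-12,0,-12,0,-114,-18,0,-18,0,-150,-23,-10,-23,0,-161,-25,-45,-24,0,-161,-25,-80,-24,0,-161,-25,-105,-24,0,-161,-25,-120,-24,0,-161,-25,-120,-24,0,-161,-25,-120,-24,0],
)

```text
time_s: 7.15
tool_pos: [0.4504, 0.239, 0.0409]
tool_rot: [-155.8, 90.0, -179.8]
force: [0.5, 0.0, 0.9]
grip_width: 0.0871
```

```bash
python3 look.py side p1 180 330 90 210 5;python3 look.py top p2 110 365 140 260 3
```

```text
7.2 [451.28736886 239.43669696  41.82988665] [ 0.04288377 -0.49278334 -0.23048151] 0.08696486097385052 -24.000295679690453
7.25 [451.78012318 239.52919973  42.25008293] [0.77976452 0.64930119 0.5250223 ] 0.08684535605862681 -24.013041839828077
```

View pics/p1.png

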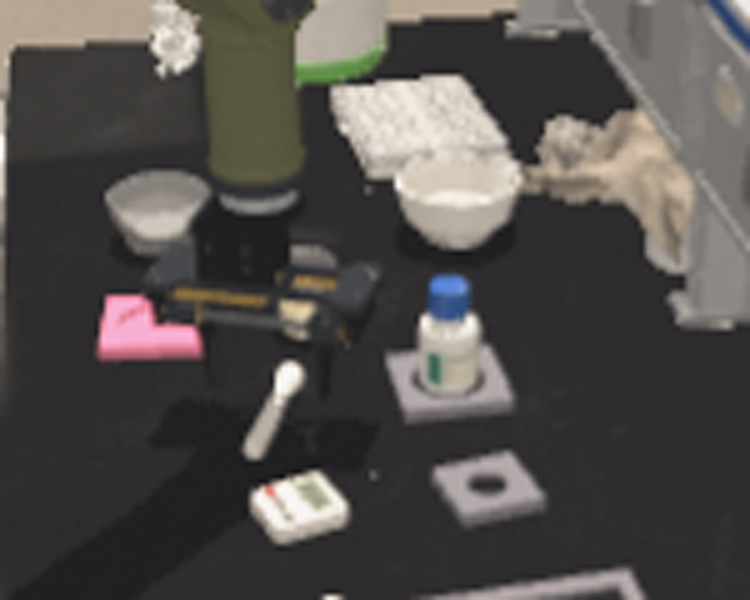

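View pics/p2.png

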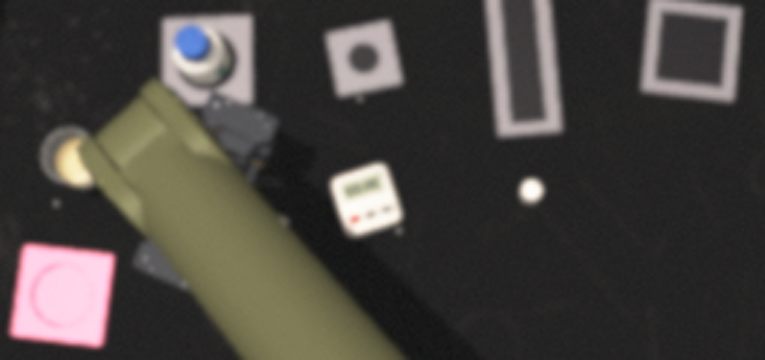

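The bottle stands in its grey pocket (crop px (448,360)) and the jaws straddle the pestle shaft. I'm closing on it.

Emit:
servo_tool(
  rows=[0,0,-12,0,0,0,0,-22,0,0,0,0,-22,0,0.4,0,0,-22,0,1,0,0,-22,0,1,0,0,-22,0,1,0,0,-22,0,1,0,0,-22,0,1,0,0,-22,0,1,0,0,-22,0,1],
  force=40,
)

```text
time_s: 8.08
tool_pos: [0.4507, 0.2387, 0.0187]
tool_rot: [14.4, 90.0, -9.6]
force: [0.1, -0.4, 0.5]
grip_width: 0.0414
```

Emit:
servo_tool(
  rows=[0,0,0,0,1,0,0,0,0,1,0,0,15,0,1,0,0,35,0,1,0,0,60,0,1,0,0,80,0,1,0,0,80,0,1],
)

```text
time_s: 8.67
tool_pos: [0.4531, 0.2403, 0.1026]
tool_rot: [41.9, 89.6, 17.9]
force: [1.3, 0.5, 0.5]
grip_width: 0.0016
```

```bash
python3 look.py side p3 180 330 90 210 5
```

```text
8.7167 [452.2098991  239.46096663 100.63882275] [-0.03675416 -0.03668301  0.36754142] 0.0008051386346191421 -24.031245606286774
```

View pics/p3.png

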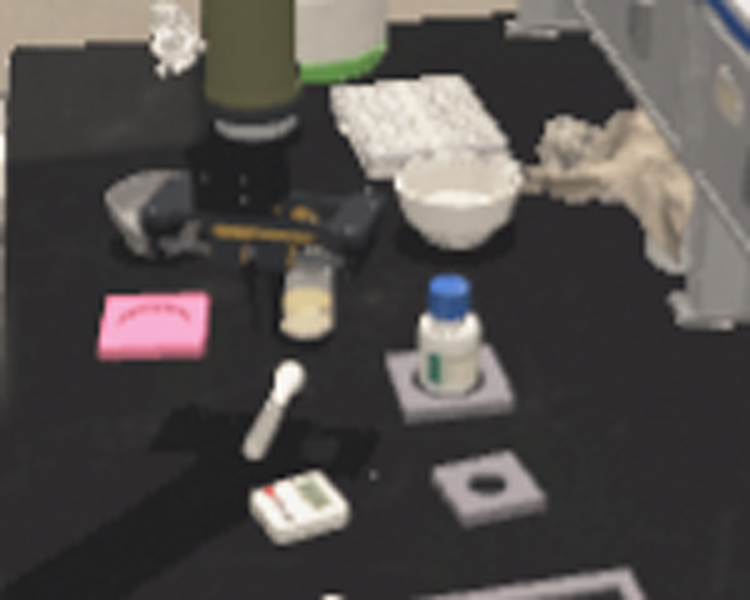

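The fingers hadn't closed yet when I lifted. The pestle still lies where it was (crop px (275,410)), so I'll repeat with more closing time.

Emit:
servo_tool(
  rows=[0,0,0,0,0.5,0,0,0,0,0.5,0,0,0,0,0.5,0,0,0,0,0.5,0,0,0,0,0.5,0,0,-20,0,0.5,0,0,-50,0,0.5,0,0,-70,0,0.5,0,0,-81,0,0.5,0,0,-81,0,0.5],
)

```text
time_s: 9.55
tool_pos: [0.4486, 0.2378, 0.0151]
tool_rot: [-139.8, 89.7, -163.8]
force: [-0.5, -1.0, 0.1]
grip_width: 0.043
```

Emit:
servo_tool(
  rows=[0,0,0,0,1,0,0,0,0,1,0,0,0,0,1,0,0,0,0,1,0,0,0,0,1,0,0,0,0,1,0,0,0,0,1,0,0,0,0,1],
)

```text
time_s: 10.22
tool_pos: [0.4515, 0.2388, 0.0184]
tool_rot: [22.8, 89.9, -1.2]
force: [0.0, -0.8, 6.1]
grip_width: 0.0144
```

Emit:
servo_tool(
  rows=[0,0,20,0,1,0,0,50,0,1,5,-10,75,-5,1,20,-40,80,-12,1,37,-74,80,-19,1,54,-108,80,-26,1,71,-142,80,-33,1,88,-176,80,-40,1,105,-210,80,-47,1,120,-240,80,-54,1],
)

```text
time_s: 11.05
tool_pos: [0.5709, -0.0041, 0.0971]
tool_rot: [-55.8, 89.9, -134.2]
force: [0.5, 0.2, -1.3]
grip_width: 0.0145
```

Emit:
servo_tool(
  rows=[16,-32,0,-5,1,32,-64,0,-8,1,39,-79,-10,-8,1,39,-79,-30,-8,1,39,-79,-45,-8,1,39,-79,-45,-8,1,39,-79,-45,-8,1],
)

```text
time_s: 11.63
tool_pos: [0.6084, -0.0798, 0.0513]
tool_rot: [-109.5, 89.8, 164.5]
force: [0.0, 0.6, -0.9]
grip_width: 0.0147
```

```bash
python3 look.py side p4 210 360 140 260 5
```

```text
11.6833 [609.44346467 -79.73919128  52.57126753] [-0.00483004 -1.19656938 -0.53225177] 0.014501574254870194 -85.98370137826214
```

View pics/p4.png

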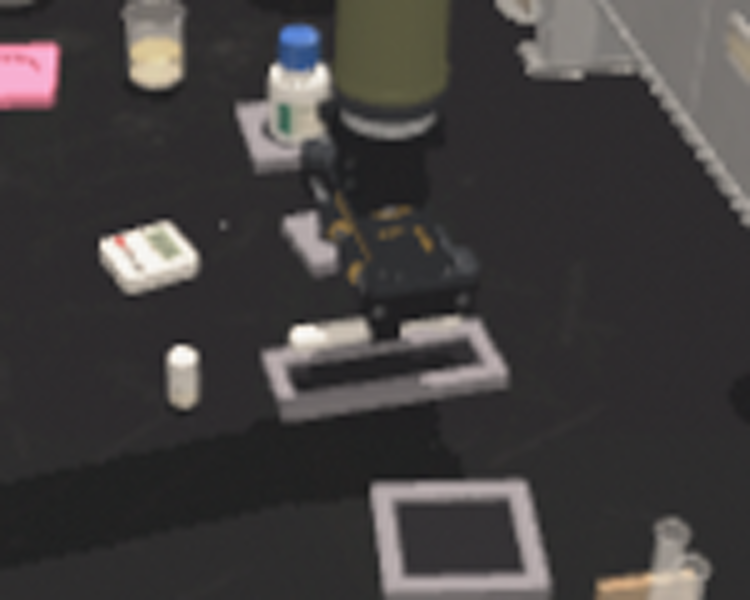

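```bash
python3 look.py side p5 262 312 195 225 15
python3 - <<'E'
from h import *
p=read_camera("side");f=p["frame"].astype(int)
m=np.zeros((384,512),bool);m[200:215,264:305]=1
m&=(f.min(2)>120)
c=cloud(p,m)*1000
k=(c[:,2]>30)&(c[:,2]<75); c=c[k]
print(len(c),np.percentile(c,[0,5,50,95,100],axis=0).round(1))
E
```

```text
11.7333 [610.09925399 -79.76952411  53.35457078] [0.13511239 0.6589923  0.17704742] 0.014645222484841848 -85.97664703776034
97 [[541.2 -98.9  35.4]
 [544.  -96.   37.8]
 [577.5 -89.9  46.3]
 [659.1 -82.9  51.5]
 [666.2 -72.3  52.6]]
```

View pics/p5.png

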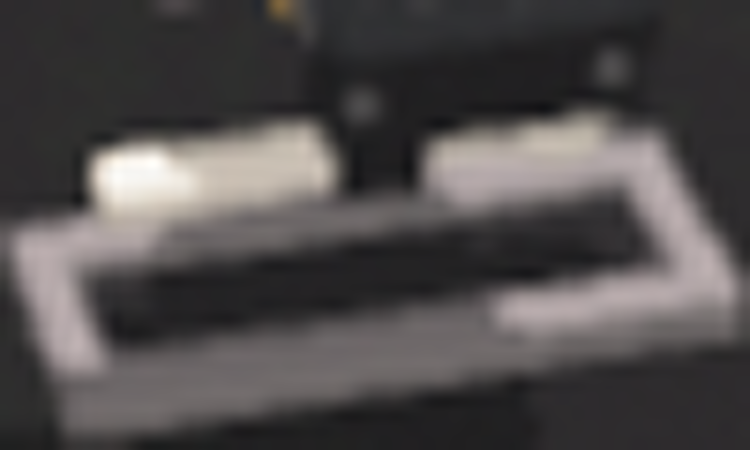

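Emit:
servo_tool(
  rows=[0,0,-10,0,1,0,0,-18,0,1,0,0,-24,0,1,0,0,-28,0,1,0,0,-28,0,1,0,0,-28,0,1],
)

```text
time_s: 12.28
tool_pos: [0.6094, -0.0801, 0.0244]
tool_rot: [-95.9, 90.0, 178.1]
force: [-1.7, 0.5, 1.1]
grip_width: 0.0146
```

Emit:
servo_tool(
  rows=[0,0,0,0,0.7,0,0,0,0,0.6,0,0,0,0,0.5,0,0,0,0,0.5,0,0,10,0,0.3,0,0,40,0,0,0,0,80,0,0,0,0,80,0,0],
)

```text
time_s: 12.95
tool_pos: [0.6148, -0.0804, 0.1133]
tool_rot: [77.4, 89.2, -8.6]
force: [1.6, 0.9, 1.5]
grip_width: 0.0599
```

Emit:
servo_tool(
  rows=[-26,28,0,3,0,-52,56,0,6,0,-78,85,0,9,0,-104,114,0,12,0,-130,143,0,14,0,-155,170,0,14,0,-155,170,-20,14,0,-155,170,-45,14,0,-155,170,-60,14,0,-155,170,-60,14,0],
)

```text
time_s: 13.78
tool_pos: [0.4524, 0.0895, 0.0426]
tool_rot: [-98.1, 89.8, -170.1]
force: [-0.9, -0.6, 0.2]
grip_width: 0.087
```

```bash
python3 look.py side t1 210 340 140 240 6; python3 look.py top t2 110 365 140 260 3
```

```text
13.8333 [453.62663626  89.71088765  44.09144893] [ 0.20644406 -0.04323671  1.48097892] 0.08700253830664839 -71.99084477725282
13.8833 [454.82394996  89.8576354   45.1371642 ] [0.82836645 0.13982683 0.72266532] 0.0869431112548812 -72.01055005640661
```

View pics/t1.png

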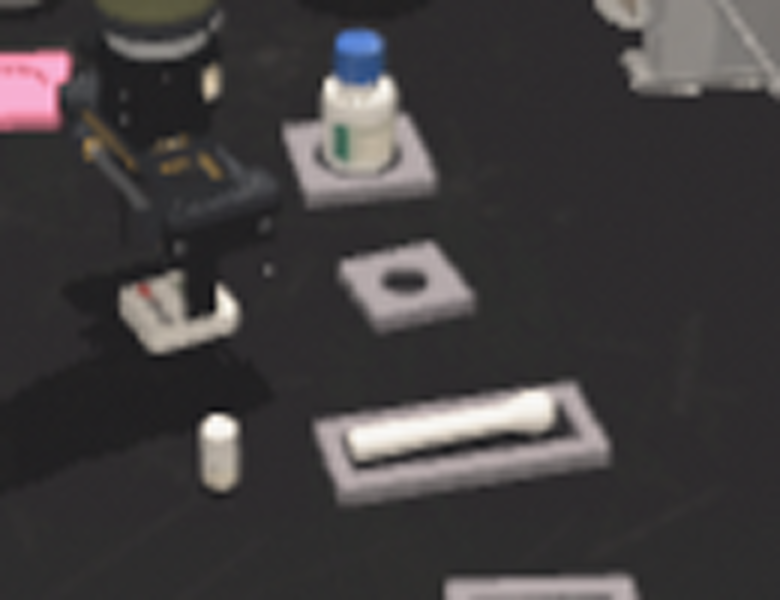

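View pics/t2.png

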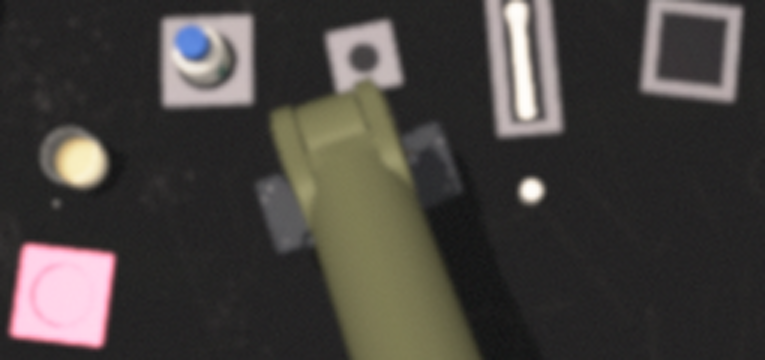

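The pestle lies in its oblong pocket (top crop px (520,60)). The jaws are spread over the timer. Going down.

Emit:
servo_tool(
  rows=[0,0,-10,0,0,0,0,-18,0,0,0,0,-22,0,0,0,0,-26,0,0,0,0,-26,0,0],
  force=35,
)

```text
time_s: 14.3
tool_pos: [0.454, 0.0896, 0.0178]
tool_rot: [-104.1, 89.9, -176.1]
force: [0.4, 0.8, -0.2]
grip_width: 0.087
```

Emit:
servo_tool(
  rows=[0,0,0,0,1,0,0,0,0,1,0,0,0,0,1,0,0,0,0,1,0,0,0,0,1,0,0,0,0,1,0,0,0,0,1,0,0,0,0,1],
)

```text
time_s: 14.97
tool_pos: [0.4549, 0.0897, 0.0188]
tool_rot: [41.8, 90.0, -30.2]
force: [0.4, -1.1, 1.4]
grip_width: 0.0615
```

Emit:
servo_tool(
  rows=[0,0,20,0,1,0,0,50,0,1,5,-10,70,0,1,20,-43,70,-3,1,37,-80,70,-7,1,53,-116,70,-11,1,69,-152,70,-15,1,85,-188,70,-19,1,101,-224,70,-23,1,118,-260,70,-25.5,1],
)

```text
time_s: 15.8
tool_pos: [0.5727, -0.1721, 0.0881]
tool_rot: [-81.2, 89.9, -178.9]
force: [1.1, 0.7, -0.0]
grip_width: 0.0614
```

Emit:
servo_tool(
  rows=[16,-34,0,0,1,32,-68,0,0,1,45,-95,0,0,1,45,-95,-20,0,1,45,-95,-40,0,1,45,-95,-40,0,1,45,-95,-40,0,1],
)

```text
time_s: 16.38
tool_pos: [0.6163, -0.2644, 0.0468]
tool_rot: [-110.2, 89.8, 152.3]
force: [0.8, -1.3, -0.7]
grip_width: 0.0617
```

```bash
python3 look.py side t3 240 350 190 280 7
```

```text
16.4333 [ 617.48402999 -264.59657263   48.47662448] [ 0.15831442  0.1689186  -0.41472293] 0.061200550056482506 -97.47828478266035
```

View pics/t3.png

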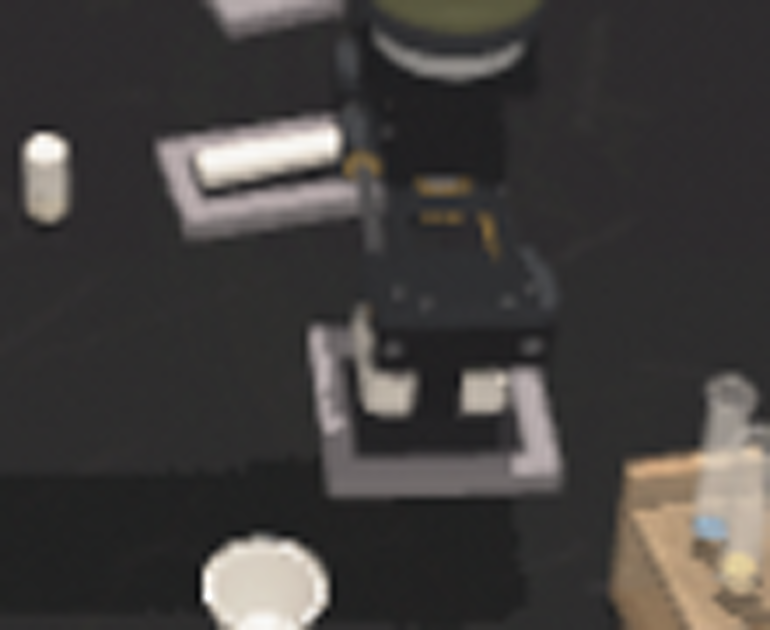

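Emit:
servo_tool(
  rows=[0,0,-8,0,1,0,0,-14,0,1,0,0,-19,0,1,0,0,-23,0,1,0,0,-23,0,1,0,0,-23,0,1],
)

```text
time_s: 16.93
tool_pos: [0.6176, -0.2652, 0.0255]
tool_rot: [-68.6, 90.0, -166.2]
force: [0.6, 0.6, -0.6]
grip_width: 0.0615
```

```bash
python3 look.py side t4 240 350 190 280 7
```

```text
16.9833 [ 617.61375399 -265.28384104   25.64232317] [ 0.40354896  0.11684892 -0.58021381] 0.06143179385147511 -97.51816643928969
```

View pics/t4.png

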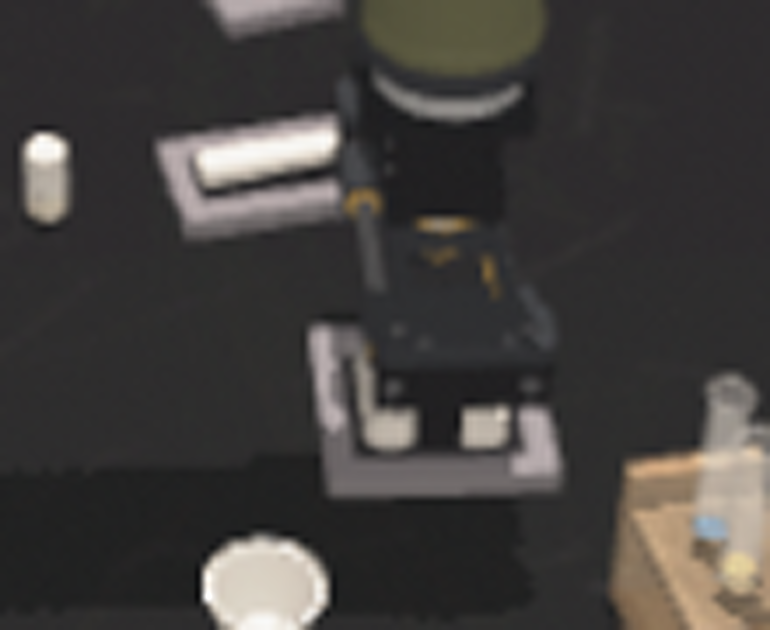

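The timer is down in the pocket (crop px (437,425)) with a wider gap on the left, so I'll nudge it 3 mm in −x and release.

Emit:
servo_tool(
  rows=[-1,0,0,0,1,-3,0,0,0,1,-3,0,0,0,1,-3,0,0,0,0.8,-3,0,0,0,0,-3,0,0,0,0,-3,0,0,0,0,-3,0,0,0,0,-3,0,20,0,0,-3,0,60,0,0],
)

```text
time_s: 17.82
tool_pos: [0.6105, -0.2638, 0.0803]
tool_rot: [-105.8, 89.4, 156.7]
force: [-0.7, -0.1, -1.5]
grip_width: 0.086
```

Emit:
servo_tool(
  rows=[-26,30,15,7,0.2,-52,60,20,14,0.4,-78,90,20,21,0.5,-104,121,20,28,0.5,-130,151,20,35,0.5,-155,181,20,42,0.5,-155,181,5,48,0.5,-155,181,-10,48,0.5,-155,181,-10,48,0.5,-155,181,-10,48,0.5],
)

```text
time_s: 18.65
tool_pos: [0.4592, -0.0842, 0.0755]
tool_rot: [-143.2, 89.9, 167.2]
force: [0.2, -0.3, 0.1]
grip_width: 0.0441
```

```bash
python3 look.py side t5 210 350 170 280 5; python3 look.py top t6 260 400 130 230 5
```

```text
18.7 [459.98032817 -84.45839818  76.05068932] [ 1.51592551 -0.59306721  0.79981952] 0.04375687151579595 -49.561249537339165
18.75 [460.3757159  -84.56916143  76.31611029] [ 0.73875647 -0.72244913 -0.30748584] 0.04377966702789205 -49.57173217204587
```

View pics/t5.png

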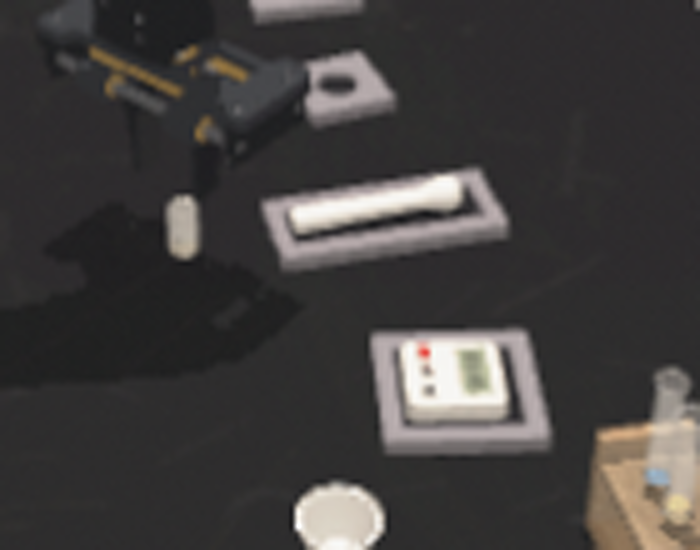

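View pics/t6.png

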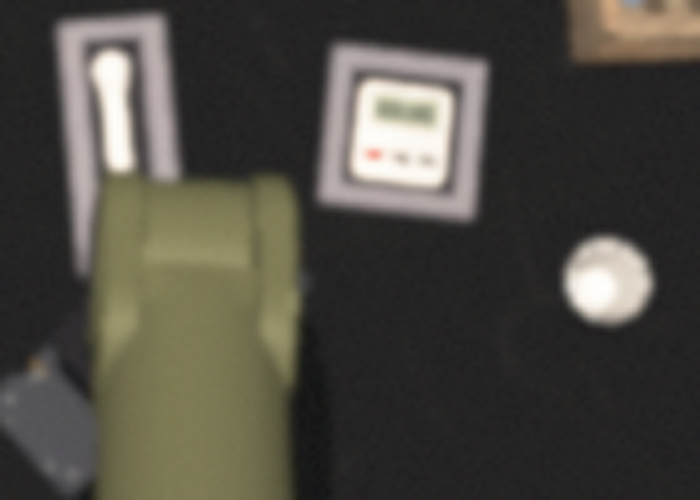

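The timer is seated in its pocket (top crop px (403,133)). The vial at side crop px (183,227) is between the fingers. Descending.

Emit:
servo_tool(
  rows=[0,0,-20,0,0.5,0,0,-40,0,0.5,0,0,-54,0,0.5,0,0,-54,0,0.5,0,0,-54,0,1,0,0,-54,0,1,0,0,-54,0,1,0,0,-54,0,1,0,0,-54,0,1,0,0,-54,0,1],
  force=20,
)

```text
time_s: 19.58
tool_pos: [0.4605, -0.0845, 0.0225]
tool_rot: [26.0, 89.9, -23.5]
force: [-1.0, -0.1, 4.5]
grip_width: 0.0213
```

Emit:
servo_tool(
  rows=[0,0,0,0,1,0,0,0,0,1],
)

```text
time_s: 19.75
tool_pos: [0.4606, -0.0846, 0.0225]
tool_rot: [25.5, 89.9, -24.0]
force: [-0.8, -0.5, 6.2]
grip_width: 0.021
```

Emit:
servo_tool(
  rows=[0,0,20,0,1,0,0,45,0,1,10,12,60,0,1,35,41,60,3,1,60,70,60,6,1,85,100,60,9,1,110,129,60,10,1,135,158,60,10,1,151,177,60,10,1,151,177,40,10,1],
)

```text
time_s: 20.58
tool_pos: [0.6156, 0.1005, 0.0651]
tool_rot: [74.1, 89.4, 34.9]
force: [-0.0, 0.5, 0.2]
grip_width: 0.0215
```

Emit:
servo_tool(
  rows=[0,0,0,0,1,0,0,-10,0,1,0,0,-10,0,1],
)

```text
time_s: 20.83
tool_pos: [0.609, 0.0912, 0.0496]
tool_rot: [-119.9, 89.8, -159.5]
force: [0.2, -1.0, -0.8]
grip_width: 0.0217
```

```bash
python3 look.py side v1 230 340 140 225 7
```

```text
20.8833 [609.48689357  91.21263761  50.57363353] [0.50698524 0.27705647 0.06453955] 0.020808905871416913 -39.6029976780581
```

View pics/v1.png

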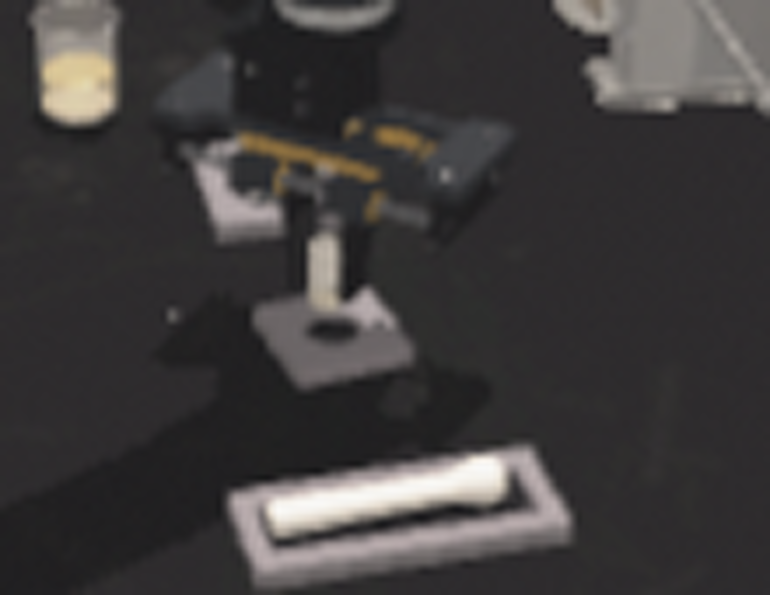

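Emit:
servo_tool(
  rows=[1,0,-8,0,1,1,0,-15,0,1,1,0,-20,0,1,1,0,-23.5,0,1,1,0,-23.5,0,1,1,0,-23.5,0,1],
)

```text
time_s: 21.38
tool_pos: [0.6119, 0.0925, 0.0285]
tool_rot: [-6.1, 90.0, -45.6]
force: [-1.3, -1.4, 4.4]
grip_width: 0.0215
```

```bash
python3 look.py side v2 250 310 165 205 13
```

```text
21.4333 [611.85842963  92.50670945  28.52612475] [-1.99942716 -0.63035487  3.74631998] 0.02132172333688039 -39.52855503522812
```

View pics/v2.png

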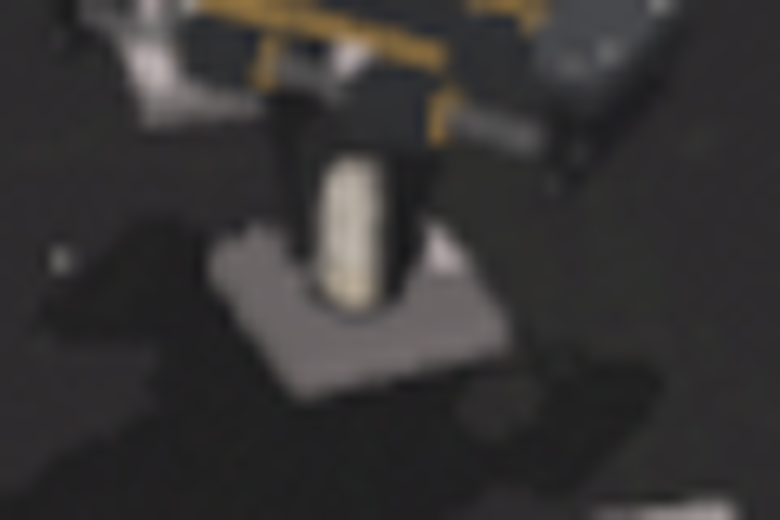

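The vial is down in the round pocket (crop px (350,235)), 6 mm above its pick height and touching lightly. Releasing and backing off.

Emit:
servo_tool(
  rows=[0,0,0,0,0.7,0,0,0,0,0.6,0,0,0,0,0.5,0,0,0,0,0.5,0,0,0,0,0.5,0,0,20,0,0.5,0,0,55,0,0.5,0,0,95,0,0.5,0,0,135,0,0.5,0,0,160,0,0.5],
)

```text
time_s: 22.27
tool_pos: [0.6129, 0.0934, 0.1925]
tool_rot: [46.3, 89.7, 6.8]
force: [1.0, 0.3, 0.8]
grip_width: 0.0436
```

Emit:
servo_tool(
  rows=[-25,-35,0,0,0.5,-50,-70,0,0,0.5,-75,-105,0,0,0.5,-100,-140,0,0,0.5,-125,-170,0,0,0.5,-145,-205,0,0,0.5,-155,-240,0,0,0.5,-160,-275,0,0,0.5,-160,-310,0,0,0.5,-160,-345,0,0,0.5],
)

```text
time_s: 23.1
tool_pos: [0.4509, -0.2541, 0.1885]
tool_rot: [-27.5, 89.9, -67.0]
force: [1.4, 0.3, -0.1]
grip_width: 0.0435
```

Emit:
servo_tool(
  rows=[-20,-35,0,0,0.5,-40,-70,0,0,0.5,-60,-100,0,0,0.5,-80,-130,0,0,0.5,-80,-130,0,0,0.5,-80,-130,0,0,0.5],
)

```text
time_s: 23.6
tool_pos: [0.3697, -0.3843, 0.1878]
tool_rot: [-147.6, 90.0, 172.5]
force: [1.5, 0.6, 0.2]
grip_width: 0.0437
```

```bash
python3 look.py top e1 110 370 120 260 3; python3 look.py side e2 200 340 130 270 4
python3 - <<'E'
from h import *
p=read_camera("top"); f=p["frame"].astype(int); g=f.max(2)
# grey insert ring vs content: recompute
def blob(box,th,z,cond=None):
    m=np.zeros((384,512),bool);m[box[2]:box[3],box[0]:box[1]]=1
    m&=cond if cond is not None else g>th
    k,l,st,_=cv2.connectedComponentsWithStats(m.astype(np.uint8)); i=1+np.argmax(st[1:,4]); uv=np.argwhere(l==i)[:,::-1]
    c=cloud(p,l==i)*1000
    w=onplane(p,uv,z)[:,:2]*1000; R=cv2.minAreaRect(w.astype(np.float32))
    return uv.mean(0).round(1),w.mean(0).round(1),np.round(R[0],1),np.round(R[1]),round(R[2],1),"z95 %.0f"%np.percentile(c[:,2],95)
print("bottle cap",blob((165,195,140,178),0,.104,f[...,0]-f[...,2]>50))
print("vial",blob((222,240,148,168),175,.049,f.min(2)>185))
print("timer",blob((325,356,142,172),175,.024,f.min(2)>190))
print("pestle",blob((272,298,132,186),175,.017,f.min(2)>190))
for n in("beaker_center","cup_center"):
    for d in cut_out(n,p)[:1]: print(n,d["extent"],cloud(p,d["pixels"]).mean(0)*1000)
E
```

```text
23.65 [ 371.33254061 -382.4212978   187.87750334] [ 0.56856781  0.35826506 -0.13145746] 0.04340186223804905 -39.6163712863825
23.7 [ 372.23592917 -381.39268445  187.95610389] [0.19476876 0.29503743 0.45639061] 0.04359355484272189 -39.47572969467447
bottle cap (array([173.4, 153.8]), array([608.3, 263.9]), array([607.7, 265.2]), array([32., 31.]), 0.8, 'z95 107')
vial (array([229.2, 155.9]), array([612.1,  95.7]), array([611.9,  96.4]), array([19., 26.]), 89.8, 'z95 50')
timer (array([339.8, 157.1]), array([ 610.6, -261.3]), array([ 613.3, -261.6]), array([59., 64.]), 81.3, 'z95 25')
pestle (array([283.2, 159.6]), array([605.7, -77.8]), array([604.7, -77.3]), array([127.,  17.]), 4.3, 'z95 29')
beaker_center [133.8, 193.2, 23.3, 19.6] [502.54017014 399.08834968  37.53935433]
cup_center [382.0, 184.4, 12.3, 13.1] [ 516.51816244 -396.02428498   16.92870246]
```

View pics/e1.png

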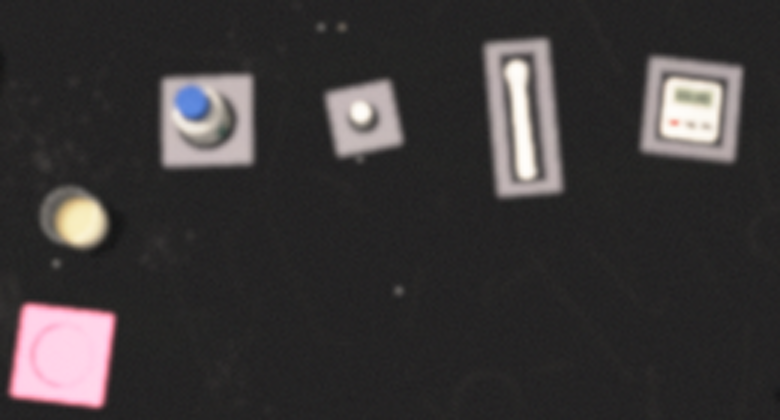

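View pics/e2.png

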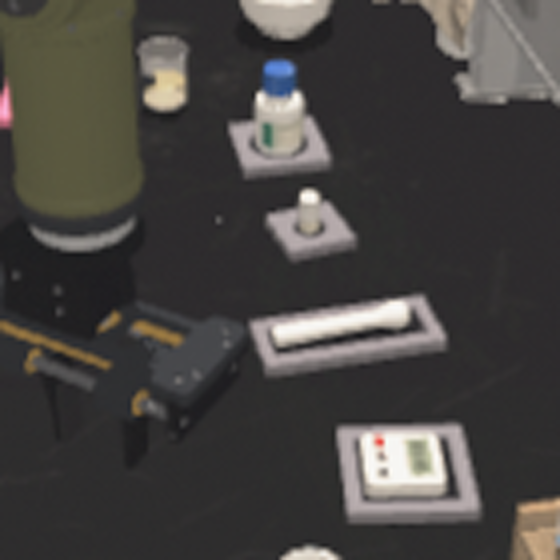

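```bash
python3 -c "
from cell import *
print(sign_off())"
```

```text
the job is handed in; nothing more can be done
None
```

I put the bottle, pestle, timer and vial each into its own grey insert and handed the job in at about 24 s of the 112 s allowed. The hand-in reports no verdict.

- **Slip along the way:** the first pestle grasp came up empty because I lifted before the fingers had closed. The pestle had not moved, and the second grasp held.
- **Seating:** the last top and side pictures show all four down in their pockets, with bottle, vial and timer upright and the pestle flat. The height readings fit full seating, though the bottle and pestle read 1–3 mm high, about what the bare inserts did.
- **Offsets from pocket centres, seen from the top camera:**

| Thing | Offset | Limit |
|---|---|---|
| Bottle | about 3 mm | 10 mm |
| Vial | about 3 mm | 10 mm |
| Pestle | about 5–6 mm | 12 mm |
| Timer | about 6–8 mm | 12 mm |

- **Timer:** its measure is the least certain, because the printed face disturbs the outline. The pocket leaves only about 6 mm of play per side.
- **Bystanders:** beaker and crucible read within about 3 mm of their starting positions. The gripper was clear of everything at hand-in.
- **Disagreement:** the side camera reads x about 3–4 mm lower than the top camera. I used the top camera for placing.

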